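# Refit the selector knob on a rack power unit and hold it in

## Robot

A 6-joint arm with a two-finger parallel gripper is mounted at the origin on the work surface. World frame = base frame: x ahead of the robot, y to its left, z up, the work surface at z = 0. Lengths are in m, angles in rad, forces in N, time in s.
With the tool pointing down it reaches from about 0.3 to 1 m from the base axis. Payload 5.1 kg.
Tool frame: the origin (TCP) lies at the very end of the fingers, on their centre line; the grasp point (between the pads) lies 19 mm behind it; z points along the fingers, y is the line along which they close (so a half turn about z gives the same grasp; the last joint's range is limited). The gripper opens to 95 mm and grips with 3 to 60 N. Pads are 20 mm wide; open, the fingers measure 119 mm over their backs; the gripper's body (75 mm by 180 mm) begins 59 mm behind the grasp point.
Start: joints at [-1.247, 0.124, 1.65, -0, 1.367, -0.083], TCP at [0.257, -0.597, 0.215] pointing down, gripper open.
Joint ranges: [-2.61, 2.61], [-1.02, 2.33], [0.03, 2.71], [-1.35, 4.49], [0.32, 2.68], [-2.91, 2.91]. Speed limits (rad/s): [2.57, 2.57, 3.14, 3.14, 3.14, 3.14].

## Interface

Orientations are given as a unit quaternion [x, y, z, w].
In Python, from cell import env, vision, nets gives the robot as it stands. Calls block until the motion is done:
- env.move_to(position, orientation): joint-space move of the TCP to a pose.
- env.movel(position, ori=None, v=0.15, stop_force=None): straight line of the TCP; ori=None keeps the orientation; v is the mean speed in m/s. With stop_force (N) it stops when the force on the tool has changed by that much, and returns True; else False.
- env.set_joints(angles): joint-space move.
- env.grip(opening): finger opening in m; the grip force is fixed at half the most; returns when the fingers have stopped.
- env.sleep(seconds).
- env.inverse_kinematics(position, orientation): joint angles nearest the present ones, or None.
- env.read_state(): the state.
- vision.capture(name): name is "scene" or "side" or "wrist"; returns a dict with "color" (420x560x3 uint8, blue, green, red), "mtx" (3x3 intrinsics, pixels), "origin" and "orientation" of the camera in the world. Camera axes: x right, y down, z forward; pixel columns grow to the right and rows downward; lengths in m; the calibration is good to about 2 mm. A picture is of the moment at which its call begins. There is no depth.
A pose or a line that the arm cannot do raises env.MotionError and nothing moves.
- env.job_done(): hands the job in; it is judged then, once.
Trained networks look in a picture, given as the dict that the camera call returned (one of the last four; its "shot" number tells which), for a name from the list of things; names that differ only in an ending like _2 or _b are one class to them, and where a whole thing is asked for, a point or a joint stands for the part that bears it (a point fixed in the world has none). Each returns a list of dicts, best first, with "confidence" (0 to 1); they miss things now and then, are a little off and sometimes report something else, mostly with a low value. They report only what shows in the picture. A call takes as long as a camera call. They do not tell look-alikes from the thing itself.
- nets.recognise(picture, thing): "centre" ([x, y, z] in m, in world coordinates, good to about 4 mm: the middle of the surface that is visible of it).
- nets.outline_of(picture, thing): "mask" (420x560 bool, what is visible of it).
The state is a dict: "time_s": time; "joints": joint angles; "qd": joint speeds; "effort": joint torques, N m; "tool_pos": TCP position; "orientation": TCP orientation; "contact_force": force on the tool from outside, world axes, zero at the start; "ft_torque": the same for the moment, N m; "finger_gap": finger opening in m; "gripper_force": force on a finger pad.
Only numpy, scipy, OpenCV 4.12 (cv2) and the standard library are available. Lean on these libraries where they do the work, as an engineer would, in place of code of your own. Each camera call takes 0.05 s, during which the arm holds its last target. There are 200 camera calls.

## Task

Fold the power unit's white cover down flat, so that the brass D-shaft stands up through its window. Then pick up the red knob, turn it so that the flat of its bore matches the flat of the shaft, push it fully home on the shaft and press on, so that the sprung shaft goes well down towards its stop. Finish like that, still gripping the knob and keeping the shaft pressed in, and leave the mouse, mug and network switch where they are.

Things in the scene. Friction and masses are not known exactly. Their poses are not given: they have to be found in the camera images.
- unit: the power unit: a dark open steel case 240 (x) x 220 (y) x 60 mm, fixed to the table, with a fixed rear deck (top at 64 mm) beyond the cover's hinge and two rack ears at its front corners (284 mm over the ears). Origin at the centre of its underside; its front (-x side) faces the robot.
- cover (a joint): angle of the white hinged cover in rad: 0 = folded down flat (its stop), growing as it opens upward; it starts part open. Its hinge is stiff: it stays where it is left, and 1 to 3 N at the free edge fold it.
- cover_hinge (a point): middle of the cover's hinge line, 62 mm above the table, along the unit's y. The cover is a white plate 155 mm from hinge to free edge, 216 mm wide, 4 mm thick; folded flat it reaches from the hinge towards the robot, its top 64 mm above the table. Its 44 mm square window (black rim) is centred 70 mm from the hinge, midway across.
- cover_edge (a point): the middle of the cover's free edge, on its outer (upper) face, 155 mm from the hinge.
- shaft_top (a point): centre of the top end of the brass D-shaft, on the axis of its round part. z points up along it, x points to its flat. Round part 18 mm in diameter, flat 4 mm from the axis on the +x side, lead chamfer 3 mm long at the top. At rest its top is 96 mm above the table, 32 mm above the folded cover. Its angle varies; only a strong twist (0.25 N m) turns it.
- shaft (a joint): how far the shaft is pressed down, in m: 0 at rest, 0.006 at its stop. It is sprung: 4 N starts it, 10 N brings it to the stop, and it rises again when let go. It stands 70 mm from the hinge line, on the robot's side.
- knob_center (a point): centre of the loose red knob, 22 mm above its underside: a block 46 (x) x 32 (y) x 44 mm, about 60 g, standing on the table left or right of the unit, bore downward. z is up; a white pointer line marks the top and end of its +x side. Fully home, this point is 2 mm above the shaft's top; with the shaft at its stop the underside is 6 mm above the cover.
- knob: the same red knob: origin at the centre of its underside, at the mouth of its bore. The D bore is on the middle axis, 20 mm deep, about 1.2 mm wider than the shaft all round; its flat is on the +x (pointer) side, so pointer and shaft flat must point the same way, within about 0.1 rad.
- mouse: black computer mouse, 100 x 58 x 32 mm, lying loose; leave it alone. Origin at the centre of its underside.
- mug: blue mug, 76 mm across, 90 mm high, beyond the unit; leave it alone. Origin at the centre of its underside.
- netswitch: grey network switch, 90 x 150 x 28 mm, beyond the unit; leave it alone. Origin at the centre of its underside.
There are look-alikes about, which are no part of the job. Of the things shaped like the knob, the red one is meant.

How it is judged:
On the way, in this order (a step that is already met when the one before it is completed fails the run):
1. the cover is folded down flat (value of joint cover below 0.06 rad), for 0.2 s.
2. the knob is lifted clear of the table (height (world z) of knob_center above 0.05 m and contact force between the fingers and knob above 1 N), for 0.1 s.
3. the knob is fully home on the shaft (z of knob_center in the frame of shaft_top between -0.003 and 0.006 m and horizontal distance between knob_center and shaft_top below 0.004 m and angle between the x axis of knob_center and the x axis of shaft_top, either way round below 0.25 rad and angle between knob_center's own z axis and vertical below 0.12 rad), for 0.1 s.
At the end, for the whole second after the job is handed in: Still gripped (over 1 N), the knob is home on the shaft: its centre under 6 mm above the shaft top and within 4 mm of its axis, flats within 0.25 rad, upright within 0.12 rad; the shaft is kept pressed more than 2.5 mm; the cover is flat (under 0.06 rad) (all of step 3 and value of joint shaft above 0.0025 m and value of joint cover below 0.06 rad and contact force between the fingers and knob above 1 N); the arm keeps its last pose, push and grip.
It fails at once if the mouse was moved by more than 30 mm (distance of mouse from where it was at the start of the episode above 0.03 m).
It fails at once if the mug was moved by more than 30 mm (distance of mug from where it was at the start of the episode above 0.03 m).
It fails at once if the network switch was moved by more than 30 mm (distance of netswitch from where it was at the start of the episode above 0.03 m).
It also fails if it takes over 67 s, if anything falls off the work surface, if the arm or the gripper's body presses on something with over 40 N, if the wrist force passes 120 N, or if a joint passes its speed limit or range.

## Working session

There is one attempt and no reset: what is moved stays moved. The work goes in short steps, each a Python script; the robot and the scene stay as the last script left them, time stands still between calls to the robot, and variables do not carry over. Pictures are saved under pics/ and viewed, at most 10 in all, crops included, and the job is handed in when it is done.

```bash
ls; mkdir -p pics; cat > h.py <<'E'
import numpy as np, cv2
from scipy.spatial.transform import Rotation as R
from cell import env, vision, nets
def camR(p):
    o=np.array(p["orientation"],float)
    return o if o.shape==(3,3) else R.from_quat(o).as_matrix()
def ray_z(p,uv,z):
    d=camR(p)@np.linalg.solve(np.array(p["mtx"]),[uv[0],uv[1],1.]); o=np.array(p["origin"])
    return o+d*(z-o[2])/d[2]
def proj(p,X):
    c=camR(p).T@(np.asarray(X,float)-np.array(p["origin"])); q=np.array(p["mtx"])@c
    return q[:2]/q[2]
def down(yaw):  # tool z down; tool y (closing line) at world angle yaw
    y=np.array([np.cos(yaw),np.sin(yaw),0]); z=np.array([0,0,-1.]); x=np.cross(y,z)
    return R.from_matrix(np.c_[x,y,z]).as_quat()
E
python3 - <<'E'
from h import *
ims=[]
for n in ("scene","side"):
    p=vision.capture(n); cv2.imwrite(f"pics/{n}0.png",cv2.resize(p["color"],(784,588),interpolation=cv2.INTER_CUBIC))
    print(n,np.round(p["origin"],3),np.round(camR(p)[:,2],2))
    for t in ("unit","cover_edge","shaft_top","knob","mouse","mug","netswitch"):
        for r in nets.recognise(p,t)[:4]: print(t,np.round(r["centre"],3),round(r["confidence"],2),np.round(proj(p,r["centre"])))
print(env.read_state()["time_s"],env.read_state()["orientation"])
E
```

```text
pics
scene [1.272 0.207 1.223] [-0.55 -0.15 -0.82]
unit [0.598 0.019 0.075] 0.71 [280. 234.]
cover_edge [0.564 0.016 0.145] 0.85 [282. 207.]
shaft_top [0.48  0.265 0.048] 0.65 [384. 222.]
shaft_top [0.666 0.338 0.047] 0.19 [403. 293.]
knob [0.384 0.25  0.041] 0.9 [384. 193.]
knob [0.535 0.336 0.043] 0.78 [409. 247.]
knob [0.536 0.014 0.08 ] 0.72 [284. 212.]
knob [0.487 0.265 0.041] 0.64 [383. 225.]
mouse [ 0.487 -0.269  0.035] 0.87 [189. 186.]
mouse [0.567 0.014 0.143] 0.64 [281. 208.]
mug [0.666 0.337 0.05 ] 0.97 [403. 292.]
netswitch [ 0.681 -0.314  0.03 ] 0.82 [146. 242.]
side [0.143 0.577 0.861] [ 0.37 -0.55 -0.75]
unit [0.556 0.022 0.032] 0.92 [271. 220.]
cover_edge [0.55  0.039 0.176] 0.71 [268. 183.]
knob [0.526 0.339 0.041] 0.93 [188. 324.]
knob [0.368 0.25  0.042] 0.82 [280. 333.]
knob [0.47  0.271 0.047] 0.74 [232. 312.]
knob [0.54  0.205 0.041] 0.69 [227. 274.]
mouse [ 0.473 -0.265  0.028] 0.95 [359. 169.]
mug [0.666 0.333 0.055] 0.7 [140. 283.]
netswitch [ 0.67  -0.311  0.027] 0.58 [307. 132.]
0.8 [ 9.79384788e-01  2.02003558e-01 -2.28215868e-06  1.01786410e-05]
```

View pics/scene0.png

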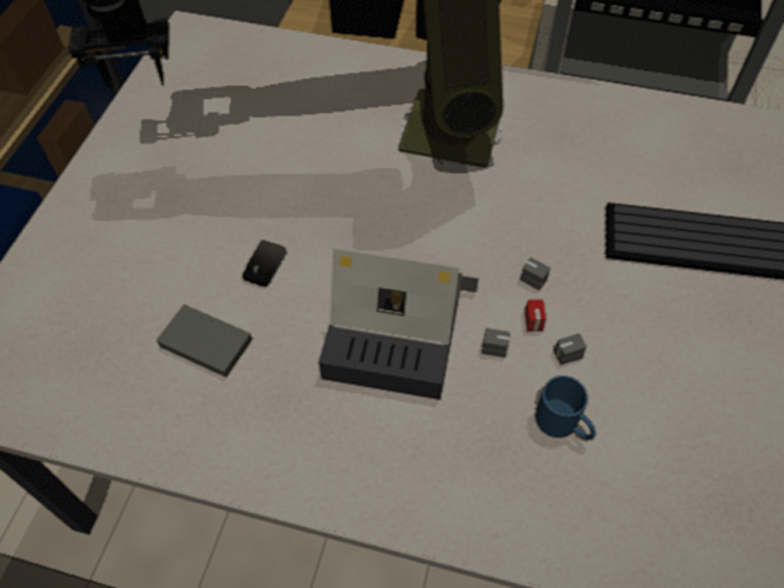

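View pics/side0.png

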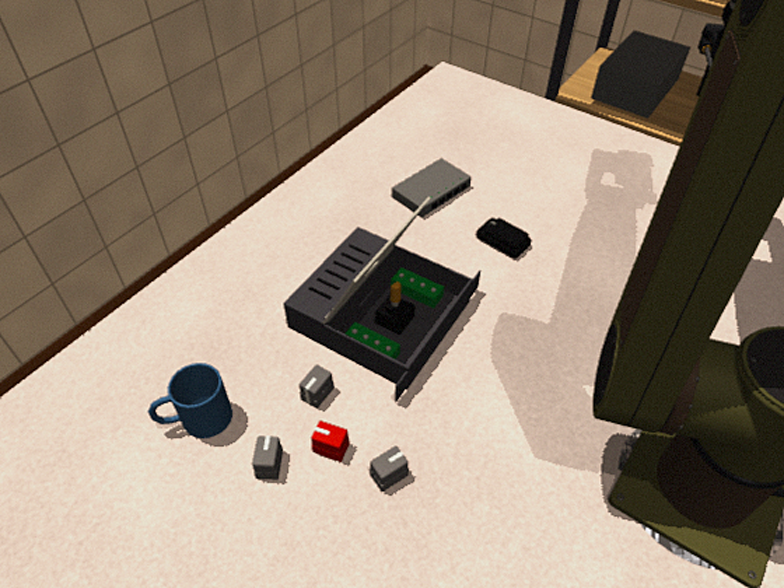

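The scene view shows the knob-shaped candidates at zoomed pixels grey (535,272), grey (495,342), grey (570,348) and red (536,315). The red one fits the description and lies left of the unit. The cover is part open, with its free edge at (333,250) to (460,266). Next I'll fit the cover corners and check an enlarged crop.

```bash
cat > fit.py <<'E'
from h import *
from scipy.optimize import least_squares
p=vision.capture("scene"); s=vision.capture("side")
z=lambda a:(np.array(a)+.5)/1.4-.5
# (picture, pixel, kind): cover corners F/H with lateral sign
obs=[(p,z((333,250)),155,-1),(p,z((460,266)),155,1),(p,z((449,344)),0,1),(p,z((329,327)),0,-1),
     (s,z((430,198)),155,-1),(s,z((327,319)),0,1)]
def pt(v,d,l):
    x,y,yaw,th=v; ax=np.array([np.cos(yaw),np.sin(yaw)]); ly=np.array([-ax[1],ax[0]])
    xy=np.array([x,y])-ax*d*1e-3*np.cos(th)+ly*l*.108
    return np.r_[xy,.062+d*1e-3*np.sin(th)]
f=lambda v:np.concatenate([proj(c,pt(v,d,l))-uv for c,uv,d,l in obs])
r=least_squares(f,[.6,.02,-.1,.8],loss="soft_l1"); print(np.round(r.x,4),np.round(r.fun,1))
v=r.x; print("shaft guess",pt([v[0],v[1],v[2],0],70,0),"edge",pt(v,155,0))
hsv=cv2.cvtColor(p["color"],cv2.COLOR_BGR2HSV)
for n,c in (("scene",p),("side",s)):
    hsv=cv2.cvtColor(c["color"],cv2.COLOR_BGR2HSV)
    m=(((hsv[...,0]<8)|(hsv[...,0]>172))&(hsv[...,1]>170)&(hsv[...,2]>70)).astype(np.uint8)
    k,_,st,ce=cv2.connectedComponentsWithStats(m); i=1+st[1:,4].argmax(); print(n,"red",ce[i],st[i,4],ray_z(c,ce[i],.035))
a=cv2.resize(p["color"][165:275,215:440],None,fx=3.5,fy=3.5,interpolation=cv2.INTER_CUBIC); cv2.imwrite("pics/crop.png",a)
E
python3 fit.py
```

```text
[0.6074 0.0138 0.0868 1.084 ] [-0.5 -0.9 -1.1 -0.2 -0.3 -0.   0.2 -0.2 -0.3  0.1 -3.4  2.9]
shaft guess [0.53767712 0.00771028 0.062     ] edge [0.53517519 0.00749248 0.19899306]
scene red [381.88135593 220.90677966] 118 [0.4696366  0.25920685 0.035     ]
side red [235.4223301  314.09466019] 412 [0.46704331 0.2656708  0.035     ]
```

View pics/crop.png

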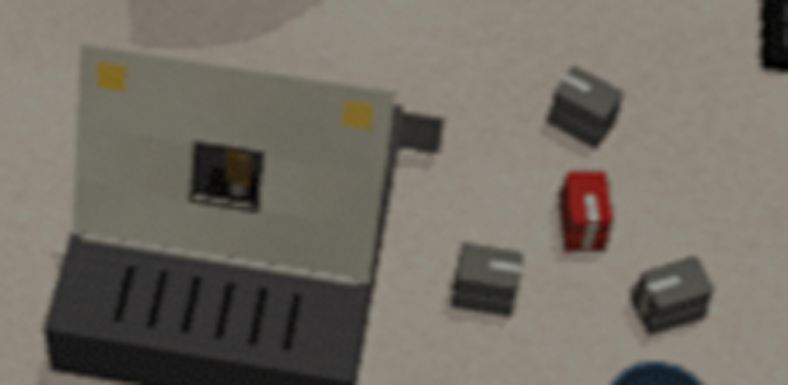

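The crop confirms the red knob at (586,210), with its white pointer towards the scene camera (+x). The cover is about 62° open, and the fit residuals are under 1 px apart from the side view's hinge corner (−3.4, 2.9 px). Now I'll fold it with closed fingers along the arc.

```bash
cat > fold.py <<'E'
from h import *
H=np.array([.6074,.0138]); yaw=.0868; ax=np.array([np.cos(yaw),np.sin(yaw)])
q=down(yaw+np.pi/2); q2=down(yaw-np.pi/2)
def P(d,z): return list(np.r_[H-ax*d,z])
env.grip(0.0)
s=env.read_state(); 
if env.inverse_kinematics(P(40,.32)[:0] or P(.04,.30),q) is None: q=q2
else:
    j=[env.inverse_kinematics(P(.04,.30),k) for k in (q,q2)]
    if j[1] is not None and abs(j[1][5])<abs(j[0][5]): q=q2
env.movel([s["tool_pos"][0],s["tool_pos"][1],.32])
env.move_to(P(.04,.32),q)
r=.138
for th in np.radians([72,60,48,36,24,12,4]):
    hit=env.movel(P(r*np.cos(th)-.010,.062+r*np.sin(th)+.003),v=.12,stop_force=25)
    s=env.read_state(); print(round(np.degrees(th)),hit,np.round(s["contact_force"],1),np.round(s["tool_pos"],3),round(s["time_s"],1))
    if hit: break
else:
    print(env.movel(P(r-.01,.056),v=.04,stop_force=12)); env.sleep(.2)
    s=env.read_state(); print(np.round(s["contact_force"],1),np.round(s["tool_pos"],4),s["time_s"])
    env.movel(P(.10,.26),v=.25)
p=vision.capture("wrist"); cv2.imwrite("pics/w1.png",p["color"]); print(env.read_state()["time_s"],p["origin"],camR(p)[:,2])
print(env.read_state()["joints"])
E
python3 fold.py
```

```text
72 False [ 0.1  1.  -0. ] [0.576 0.011 0.197] 6.9
60 False [-1.2  0.9  0.4] [0.549 0.009 0.185] 7.3
48 False [-0.2 -0.7  0.4] [0.526 0.007 0.168] 7.7
36 False [-0.1  0.2 -0.1] [0.506 0.005 0.146] 8.1
24 False [ 0.2 -0.2  0.2] [0.492 0.004 0.121] 8.4
12 False [ 0.6 -0.6  0.9] [0.483 0.003 0.094] 8.8
4 False [-0.4 -0.5  0. ] [0.48  0.003 0.075] 9.1
True
[-0.9 -0.2  6.1] [0.4814 0.0025 0.0642] 9.7167
10.7083 [0.58429841 0.0118395  0.4280819 ] [-0.27900756 -0.02364485 -0.95999776]
[-9.56159951e-02 -2.20648667e-01  1.91104127e+00 -1.29292417e-04
  1.45460393e+00  1.38832295e+00]
```

View pics/w1.png

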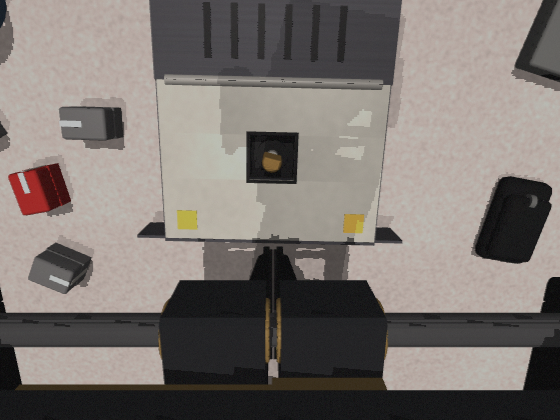

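The cover is flat: it contacted at z = 0.064, and the shaft shows through the window at (272,160). The red knob is at (40,190). Next come close-up wrist views of the shaft and then the knob.

```bash
cat > look.py <<'E'
from h import *
S=np.array([.5377,.0077]); yaw=.0868; ax=np.array([np.cos(yaw),np.sin(yaw)])
def look(xy,z,name,back):
    env.movel(list(np.r_[np.array(xy)-ax*back,z]),v=.3); env.sleep(.3)
    p=vision.capture("wrist"); np.save(f"{name}.npy",{k:np.array(p[k]) for k in("color","mtx","origin","orientation")},allow_pickle=True); return p
p=look(S,.15,"ws",.055); a=p["color"]; c=proj(p,[*S,.096]); print("pred shaft px",c)
u,v=np.round(c).astype(int); ca=cv2.resize(a[max(v-50,0):v+50,u-50:u+50],(400,400),interpolation=cv2.INTER_CUBIC)
for r in nets.recognise(p,"shaft_top")[:2]: print(r["centre"],r["confidence"],proj(p,r["centre"]))
print("crop0",u-50,max(v-50,0))
env.movel(list(np.r_[S-ax*.055,.22]),v=.3)
K=np.array([.468,.265])
p=look(K,.15,"wk",.055); c=proj(p,[*K,.044]); print("pred knob px",c)
for r in nets.recognise(p,"knob")[:3]: print(r["centre"],r["confidence"],proj(p,r["centre"]))
u,v=np.round(c).astype(int); b=p["color"][max(v-50,0):v+50,u-50:u+50]; print("crop1",u-50,max(v-50,0))
cb=cv2.resize(b,(400,400),interpolation=cv2.INTER_CUBIC)
cv2.imwrite("pics/w2.png",np.hstack([ca,cb])); print(env.read_state()["time_s"])
E
python3 look.py
```

```text
pred shaft px [272.19299404 145.34581013]
crop0 222 95
pred knob px [271.59996223 136.4972665 ]
[0.5442, 0.2048, 0.0425] 0.98 [369.08167198  30.70585876]
[0.3832, 0.2425, 0.0431] 0.96 [290.76816893 246.74505254]
[0.4682, 0.2657, 0.0455] 0.87 [270.65618356 136.30611133]
crop1 222 86
13.4833
```

View pics/w2.png

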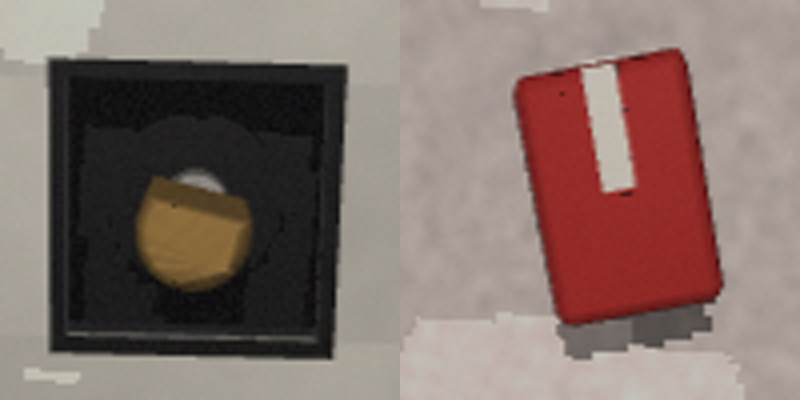

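Left crop: the brass D-shaft's circle is centred near (193,234), with the flat towards the image top (+x). Right crop: the red knob's pointer is at the top, tilted slightly left. Now I'll compute both poses precisely.

```bash
cat > meas.py <<'E'
from h import *
from scipy.optimize import least_squares
def ld(n): return np.load(n+".npy",allow_pickle=True).item()
# knob
p=ld("wk"); a=p["color"]; h=cv2.cvtColor(a,cv2.COLOR_BGR2HSV)
m=(((h[...,0]<10)|(h[...,0]>170))&(h[...,1]>120)).astype(np.uint8)
k,l,st,ce=cv2.connectedComponentsWithStats(m); i=min(range(1,k),key=lambda i:np.hypot(*(ce[i]-[271,136]))+1e3*(st[i,4]<300))
m=cv2.morphologyEx((l==i).astype(np.uint8),cv2.MORPH_CLOSE,np.ones((13,13)))
ct=max(cv2.findContours(m,0,cv2.CHAIN_APPROX_NONE)[0],key=len)[:,0]
W=np.array([ray_z(p,c,.042)[:2] for c in ct]); (c,s,an)=cv2.minAreaRect((W*1000).astype(np.float32)); print("knob rect mm",c,s,an)
g=cv2.cvtColor(a,cv2.COLOR_BGR2GRAY); hull=cv2.fillConvexPoly(np.zeros_like(m),cv2.convexHull(ct),1); hull=cv2.erode(hull,np.ones((3,3)))
ys,xs=np.where((hull>0)&(h[...,1]<90)&(g>110)); L=np.array([ray_z(p,(x,y),.044)[:2] for x,y in zip(xs,ys)])
u=np.linalg.svd(L-L.mean(0))[2][0]; u*=np.sign(u[0]); print("pointer n",len(L),L.mean(0),"yaw",np.arctan2(u[1],u[0]))
# shaft
p=ld("ws"); a=p["color"]; h=cv2.cvtColor(a,cv2.COLOR_BGR2HSV)
m=((h[...,0]>8)&(h[...,0]<30)&(h[...,1]>90)&(h[...,2]>40)).astype(np.uint8); m[:, :240]=0; m[:,310:]=0; m[:125]=0; m[175:]=0
ys,xs=np.where(m>0); print("V pct",np.percentile(h[...,2][m>0],[5,25,50,75,95]))
ct=max(cv2.findContours(m,0,cv2.CHAIN_APPROX_NONE)[0],key=len)[:,0]
W=np.array([ray_z(p,c,.093)[:2] for c in ct]); s=W[:,0]<np.percentile(W[:,0],60)
cut=ct[:,1]>150
r=least_squares(lambda v:np.hypot(*(W[cut]-v[:2]).T)-v[2],[.537,.008,.009],loss="soft_l1",f_scale=3e-4); print("circle",r.x,"edge px+0.3mm expected .009", cut.sum())
# flat edge: bright/dark step per column
V=cv2.GaussianBlur(h[...,2].astype(float),(3,3),0); E=[]
for x in range(263,281):
    col=V[138:152,x]; d=np.diff(col); j=d.argmax(); E.append((x,138+j+.5,d[j]))
E=np.array(E); print(E[:,1],np.round(E[:,2]))
Q=np.array([ray_z(p,e[:2],.096)[:2] for e in E]); n=np.median(E[:,1]); 
f=cv2.fitLine((Q*1000).astype(np.float32),cv2.DIST_HUBER,0,.01,.01).ravel(); t=np.array([f[1],-f[0]]); t*=np.sign(t[0])
print("flat yaw",np.arctan2(t[1],t[0]),"dist from axis mm",t@(f[2:]-r.x[:2]*1000))
# window
dark=(cv2.cvtColor(a,cv2.COLOR_BGR2GRAY)<70).astype(np.uint8); dark[:80]=0;dark[200:]=0;dark[:,:200]=0;dark[:,350:]=0
ct=max(cv2.findContours(dark,0,cv2.CHAIN_APPROX_NONE)[0],key=cv2.contourArea)[:,0]
W=np.array([ray_z(p,c,.064)[:2] for c in ct]); print("window mm",cv2.minAreaRect((W*1000).astype(np.float32)))
E
python3 meas.py
```

```text
knob rect mm (470.4442443847656, 261.5035400390625) (45.56713104248047, 31.254634857177734) 15.361734390258789
pointer n 262 [0.48152995 0.26459897] yaw 0.26796597873513195
V pct [ 60.   81.  120.5 137.  139. ]
circle [0.53267627 0.00866369 0.00866654] edge px+0.3mm expected .009 45
[145.5 139.5 146.5 146.5 138.5 138.5 138.5 138.5 138.5 138.5 138.5 138.5
 139.5 139.5 140.5 149.5 149.5 143.5] [21. 20. 23. 24. 27. 31. 29. 28. 28. 31. 34. 33. 31. 27. 23. 21. 21. 21.]
flat yaw 0.012177544 dist from axis mm 8.093434495448847
window mm ((532.7222900390625, 8.610992431640625), (50.01954650878906, 49.69548034667969), 3.6006128787994385)
```

```bash
cat > flat.py <<'E'
from h import *
p=np.load("ws.npy",allow_pickle=True).item(); a=p["color"]; V=cv2.cvtColor(a,cv2.COLOR_BGR2HSV)[...,2].astype(int)
print(V[136:156,256:288:2])
def edge(rng,lo,hi,thr,z):
    E=[]
    for x in rng:
        c=V[lo:hi,x]; j=next((j for j in range(1,len(c)) if c[j]>=thr>c[j-1]),None)
        if j: E.append((x,lo+j-1+(thr-c[j-1])/(c[j]-c[j-1])))
    Q=np.array([ray_z(p,e,z)[:2] for e in E])*1000
    f=cv2.fitLine(Q.astype(np.float32),cv2.DIST_HUBER,0,.01,.01).ravel(); t=np.array([f[1],-f[0]]); t*=np.sign(t[0])
    print(len(E),"yaw",np.arctan2(t[1],t[0]),"dist",t@(f[2:]-[532.7,8.66]),"resid",np.abs((Q-f[2:])@t).max())
edge(range(263,281),142,153,112,.096)
edge(range(263,281),136,150,50,.090)
E
python3 flat.py
```

```text
[[ 32  29  31  36  30  32  36  36  36  32  32  29  30  34  32  30]
 [ 32  30  31  31  33  34  52  67  67  34  34  31  32  33  33  34]
 [ 34  35  33  33  34  49  79  92  80  69  32  29  34  31  30  32]
 [ 32  31  66  70  39  75 132 134 135  98  50  34  34  34  33  33]
 [ 32  28  78  82  80  94 132 133 136 139  80  34  32  30  32  30]
 [ 29  31  82  83  80  80  82 106 132 139 124  40  31  31  33  32]
 [ 33  41  83  83  80  81  81  82  80 121 134  57  33  31  29  32]
 [ 30  60  82  82  81  82  81  82  80  78  94  63  36  30  31  34]
 [ 30  77  98  85  82  83  82  80  82  81  81  80  72  50  29  34]
 [ 30  83 121 114  99  84  84  81  83  80  81  81  81  81  38  32]
 [ 29  92 126 141 126 104  97  85  83  81  81  81  80  80  35  33]
 [ 37 100 136 136 139 140 126 109  93  82  80  80  80  83  46  29]
 [ 58 107 135 136 141 139 143 137 120 109  91  81  82  81  53  33]
 [ 73 116 135 136 139 143 140 138 140 136 121 105  89  80  61  32]
 [ 74 122 137 136 137 140 140 136 139 142 139 133 118 104  76  32]
 [ 82 124 139 138 136 140 138 137 141 140 138 138 139 125  69  30]
 [ 78 130 139 139 137 139 135 139 140 137 137 138 137 105  71  27]
 [ 74 127 137 139 141 135 136 141 137 137 138 137 137  97  66  29]
 [ 74 123 134 139 137 137 138 137 137 137 138 138 138  91  59  29]
 [ 70 121 130 135 135 137 139 135 138 138 137 135 136  87  54  30]]
18 yaw -0.1738431 dist 3.74455439156264 resid 0.4537090648629625
18 yaw -0.07716843 dist 8.66108496011827 resid 2.2408144023039913
```

Shaft: centre (0.5327, 0.0087), which agrees with the window centre. Its flat yaw is −0.174, with the flat at 3.7 mm from the axis against the expected 4. Knob: (0.4704, 0.2615), yaw 0.268. I'll centre the knob by grasping it along both axes, re-look to cancel camera bias, then grasp and lift.

```bash
cat >> h.py <<'E'
def best(pos,ang):
    j0=np.array(env.read_state()["joints"]); o=[]
    for k in (0,np.pi):
        q=down(ang+k); j=env.inverse_kinematics(list(pos),q)
        if j is not None: o.append((np.abs(np.array(j)-j0).max(),q))
    return min(o,key=lambda t:t[0])[1]
def knob_px(p):
    h=cv2.cvtColor(p["color"],cv2.COLOR_BGR2HSV)
    m=(((h[...,0]<10)|(h[...,0]>170))&(h[...,1]>120)).astype(np.uint8)
    k,l,st,ce=cv2.connectedComponentsWithStats(m); i=min(range(1,k),key=lambda i:np.hypot(*(ce[i]-[271,136]))+1e3*(st[i,4]<300))
    m=cv2.morphologyEx((l==i).astype(np.uint8),cv2.MORPH_CLOSE,np.ones((13,13)))
    ct=max(cv2.findContours(m,0,cv2.CHAIN_APPROX_NONE)[0],key=len)[:,0]
    W=np.array([ray_z(p,c,.042)[:2] for c in ct]); return cv2.minAreaRect((W*1000).astype(np.float32))
E
cat > pick.py <<'E'
from h import *
K=np.array([.4704,.2615]); ky=.268; qlook=np.array(env.read_state()["orientation"])
ax=np.array([np.cos(.0868),np.sin(.0868)]); P=lambda z:[*K,z]
env.grip(.062)
q1=best(P(.09),ky); env.move_to(P(.09),q1); env.movel(P(.010),v=.15,stop_force=15)
env.grip(.03); print("x gap",env.read_state()["finger_gap"])
env.grip(.062); env.movel(P(.09),v=.25)
q2=best(P(.09),ky+np.pi/2); 
env.move_to(P(.09),q2); env.grip(.048); env.movel(P(.010),v=.15,stop_force=15)
env.grip(.02); s=env.read_state(); print("y gap",s["finger_gap"],np.round(s["tool_pos"],4))
env.grip(.048); env.movel(P(.09),v=.25)
env.move_to(list(np.r_[K-ax*.055,.15]),qlook); env.sleep(.2)
p=vision.capture("wrist"); r=knob_px(p); print("relook",r,"bias mm",np.array(r[0])-K*1000)
env.move_to(P(.09),q2); env.movel(P(.010),v=.15,stop_force=15); env.grip(.02)
env.movel(P(.16),v=.2); s=env.read_state(); print("held",s["finger_gap"],s["gripper_force"],np.round(s["contact_force"],1),s["time_s"],np.round(s["joints"],2))
np.save("q2.npy",q2)
p=vision.capture("wrist"); cv2.imwrite("pics/w3.png",p["color"])
E
python3 pick.py
```

```text
x gap 0.04589489769322853
y gap 0.032002713404626744 [0.4713 0.2618 0.0112]
relook ((470.3309020996094, 261.7217712402344), (45.625213623046875, 31.2847843170166), 15.399378776550293) bias mm [-0.0690979   0.22177124]
held 0.031862097935733545 29.999856054782867 [ 0.2 -0.2  0.1] 25.4417 [ 0.41 -0.08  1.96 -0.    1.27  1.71]
```

View pics/w3.png

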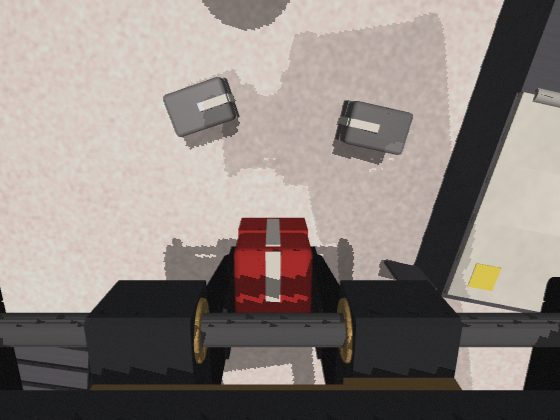

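The red knob is held squarely between the pads (gap 31.9 mm) with the pointer towards the top. The knob measurements against the tool pose show a camera bias of about −1 mm in x, which I'll correct. Next is the approach to the shaft.

```bash
cat > ins.py <<'E'
from h import *
T=np.array([.5336,.0088]); sy=-.174
env.movel([.4704,.2615,.20],v=.25)
q=best([*T,.20],sy+np.pi/2); print(np.degrees(R.from_quat(q).inv()*R.from_quat(np.load("q2.npy"))).magnitude() if 0 else (R.from_quat(q).inv()*R.from_quat(np.load("q2.npy"))).magnitude())
env.movel([*T,.20],ori=list(q),v=.2); env.movel([*T,.118],v=.1); env.sleep(.4)
s=env.read_state(); e=T-np.array(s["tool_pos"][:2]); print("err mm",e*1000,s["tool_pos"][2],s["time_s"])
C=T+e; env.movel([*C,.113],v=.03); env.sleep(.3); 
s=env.read_state(); print("tool",np.round(s["tool_pos"],4),np.round(s["contact_force"],1)); np.save("C.npy",C)
hit=env.movel([*C,.088],v=.03,stop_force=4.5); env.sleep(.1); s=env.read_state()
print(hit,np.round(s["tool_pos"],4),np.round(s["contact_force"],1),np.round(s["ft_torque"],2),s["finger_gap"],s["time_s"])
p=vision.capture("side"); cv2.imwrite("pics/s4.png",cv2.resize(p["color"][160:280,190:350],(640,480),interpolation=cv2.INTER_CUBIC))
E
python3 ins.py
```

```text
0.4419999999999993
err mm [-0.13508923 -0.01064093] 0.1182899414626804 28.6167
tool [0.5335 0.0088 0.1131] [-0.  -0.6 -0.9]
False [0.5337 0.0088 0.0883] [-0.   0.1 -0.2] [ 0.05  0.04 -0.02] 0.0318554899137613 30.3167
```

View pics/s4.png

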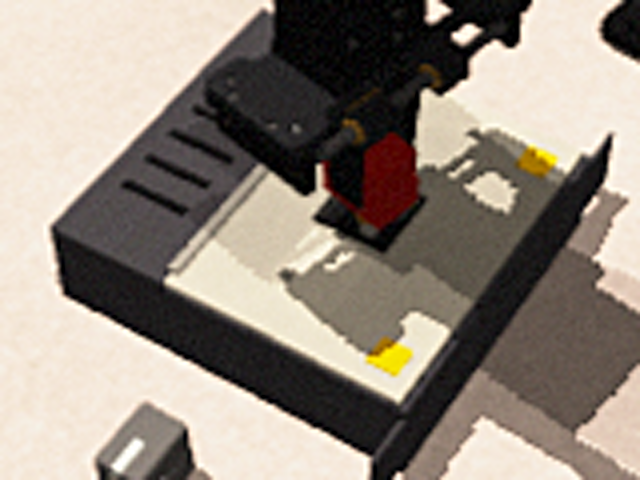

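The knob slid over the shaft with almost no force, sits over the window with the shaft hidden, and the cover is flat. Now I'll press on.

```bash
cat > press.py <<'E'
from h import *
C=np.load("C.npy")
for z in (.0865,.085,.0835,.0825):
    h=env.movel([*C,z],v=.02,stop_force=25); env.sleep(.3); s=env.read_state()
    print(z,h,np.round(s["tool_pos"],4),np.round(s["contact_force"],1),round(s["finger_gap"],4),round(s["gripper_force"],1),s["time_s"])
E
python3 press.py
```

```text
0.0865 False [0.5339 0.0087 0.087 ] [1.7 0.9 3.7] 0.0317 30.0 30.9167
0.085 False [0.5339 0.0087 0.0853] [ 1.3 -0.6  4.1] 0.032 30.0 31.4667
0.0835 False [0.5339 0.0088 0.084 ] [0.8 0.4 6. ] 0.0317 30.0 32.0167
0.0825 False [0.5339 0.0087 0.0832] [0.5 0.6 6.8] 0.0321 30.0 32.5667
```

```bash
python3 - <<'E'
from h import *
C=np.load("C.npy")
for z in (.0817,.081):
    h=env.movel([*C,z],v=.02,stop_force=25); env.sleep(.4)
    f=[]; 
    for _ in range(5): env.sleep(.05); f.append(env.read_state()["contact_force"])
    s=env.read_state(); print(z,np.round(s["tool_pos"],4),np.round(np.mean(f,0),1),round(s["finger_gap"],4),s["time_s"])
p=vision.capture("scene"); cv2.imwrite("pics/s5.png",cv2.resize(p["color"][150:280,190:350],(640,520),interpolation=cv2.INTER_CUBIC))
E
```

```text
0.0817 [0.534  0.0087 0.0825] [-0.1  0.2  7.2] 0.0314 33.4667
0.081 [0.534  0.0087 0.0819] [-0.2  0.1  7.5] 0.0318 34.3667
```

View pics/s5.png

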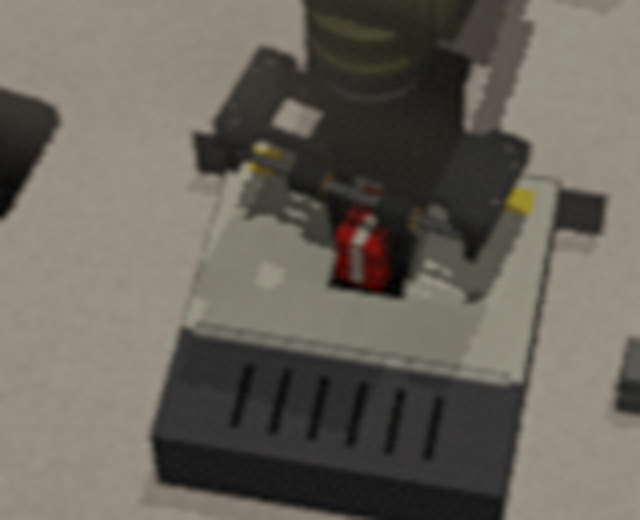

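```bash
python3 - <<'E'
from h import *
C=np.load("C.npy")
for z in (.0803,.0796,.0789):
    h=env.movel([*C,z],v=.02,stop_force=25); env.sleep(.3)
    f=[]
    for _ in range(8): env.sleep(.05); f.append(env.read_state()["contact_force"])
    s=env.read_state(); m=np.mean(f,0); print(z,np.round(s["tool_pos"],4),np.round(m,1),round(s["finger_gap"],4),round(s["gripper_force"],1),s["time_s"])
    if m[2]>8.3: break
E
```

```text
0.0803 [0.534  0.0087 0.0813] [-0.4 -0.1  8.3] 0.0319 30.0 35.3667
0.0796 [0.5341 0.0087 0.081 ] [-1.4  0.3 10. ] 0.0318 30.0 36.3167
```

The spring force reads about 10 N and the shaft is at or near its stop, with the knob firmly gripped. I'm handing in.

```bash
python3 -c "
from cell import env
print(env.job_done())"
```

```text
the job is handed in; nothing more can be done
None
```

I handed the job in at about 36 s; the call returned no verdict. The cover is folded flat and the red knob is home on the D-shaft, still gripped and pressing it to or near its stop (about 10 N). I saw no contact with the mouse, mug or network switch, but didn't re-measure where they are.

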